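Load the movement carrier and lift it off its ball hitch

ROBOT

A 6-joint arm with a two-finger parallel gripper is mounted at the origin on a cart in front of the work surface, level with it; the furniture and walls round the work are solid. World frame = base frame: x ahead of the robot, y to its left, z up, the work surface at z = 0. Lengths are in mm, angles in degrees, forces in N, time in s.
With the tool pointing down it reaches from about 350 to 850 mm from the base axis. Payload 8.1 kg.
Tool frame: the origin (TCP) lies midway between the tips of the shut fingers; the grasp point (between the pads) lies 19 mm behind it; z points along the fingers, y is the line along which they close (so a half turn about z gives the same grasp; the last joint's range is limited). The gripper opens to 85 mm and grips with 20 to 120 N. Pads are 22 mm wide; open, the fingers measure 114 mm over their backs; the gripper's body (76 mm by 85 mm) begins 54 mm behind the grasp point. The pads swing forward as they close: fully open they stand 13 mm farther back than shut.
Start: joints at [-78.174, 7.471, 85.268, -0, 87.261, -4.893], TCP at [172.626, -574.635, 231.292] pointing down, gripper open.
Joint ranges: [-169.43, 169.43], [-51.17, 129.36], [1.28, 143.12], [-76.62, 256.62], [0, 156.53], [-152.29, 152.29]. Speed limits (degrees/s): [136.94, 136.94, 159.86, 180, 180, 180].

INTERFACE

Orientations are given as [roll, pitch, yaw] about the fixed x, y, z axes, in that order (R = Rz(yaw) Ry(pitch) Rx(roll)).
In Python, from bench import sense, snapshot, camera_params, hand_in, masks_of, pinpoint gives the robot as it stands.
- The arm moves only by the tool step_arm, never from a script. Its argument "targets" is a list of rows, each an object with "angular": the turn, a rotation vector about the tool's x, y, z scaled (see below), a list of three; "dp": the shift along the tool's x, y, z scaled (see below), a list of three; "fingers": the closure, from 0 (fully open) to 1 (shut). A call has exactly 8 rows; each row is the pose to reach, as a shift and turn from the pose commanded when the call began, along the tool's axes at that moment, turning the shorter way round; what a row does not reach only later rows make up. The controller multiplies each number of a shift by 0.2 m and each number of a turn by 180 degrees. A row lasts 1/8 s, in which the tool goes at most 62.5 mm and 10.7 degrees, less where a joint would pass 70% of its speed; a pose out of reach is approached as far as the arm can. A call with a number of a shift or a turn outside -1 to 1 is refused whole. A call with a gripper value outside its range is refused whole. The fingers move at their own pace and stop on an object; "newtons" is the grip in N (left out, the last holds). Time passes only in rows, so rows that repeat a pose let the fingers close, or fill a call up. It gives the time, the measured TCP pose, the force, the opening and the grip force at its end, in the units of the state.
- sense(): the state, without advancing time (a new reading comes with each control period).
- snapshot(name): name is "scene" or "top" or "wrist"; returns the picture (384x512x3 uint8, blue, green, red); there is no depth.
- camera_params(name): a dict with "vfov" (degrees; the focal length in pixels is half the picture's height over the tangent of half this angle, whatever the lens; pixels are square), "cx", "cy" (the principal point, pixels), "R" (3x3) and "t" (3): a world point X has camera coordinates R X + t. Camera axes: x right, y down, z forward; pixel columns grow to the right and rows downward; lengths in mm; the calibration is good to about 2 mm. The wrist camera is an equidistant fisheye: a pixel r from the principal point sees the ray r / f radians off the axis. A picture is of the moment at which its call begins: read the wrist's pose just before it. camera_params takes no time and is no camera call; for the wrist camera it gives the pose at the moment of the call.
- hand_in(): hands the job in; it is judged then, once.
Trained networks look in the newest picture that a camera, given by its name, has taken for a name from the list of things; names that differ only in an ending like _2 or _b are one class to them, and where a whole thing is asked for, a point or a joint stands for the part that bears it (a point fixed in the world has none). Each returns a list of dicts, best first, with "conf" (0 to 1); they miss things now and then, are a little off and sometimes report something else, mostly with a low value. They report only what shows in the picture. A call takes as long as a camera call. They do not tell look-alikes from the thing itself.
- masks_of(camera, label): "pixels" (384x512 bool, what is visible of it) and "at" ([column, row] in pixels, amid what is visible of it).
- pinpoint(camera, label): "at" ([column, row] in pixels: a listed point, or the origin of a listed thing).
The state is a dict: "time": time; "joint_pos": joint angles; "qd": joint speeds; "joint_efforts": joint torques, N m; "tool_pos": TCP position; "tcp_rot": TCP orientation; "ft_force": force on the tool from outside, world axes, zero at the start; "wrist_torque": the same for the moment, N m; "finger_gap": finger opening in mm; "grip_force": force on a finger pad.
Only numpy, scipy, OpenCV 4.12 (cv2) and the standard library are available. Lean on these libraries where they do the work, as an engineer would, in place of code of your own. Each camera call takes 0.05 s, during which the arm holds its last target. There are 200 camera calls.

TASK

Lay the loose watch movement flat on the carrier's stage plate, centred between the four stop pins, and let go of it. Then pull the carrier's spring latch fully aside (pinching its tab towards the fixed thumb plate), lift the whole carrier straight up off its ball until it is about 12 cm higher than where it sat, and finish still holding it there, level and still, with the movement lying on the stage. Leave the loupe, the tin and the small steel block alone.

Things in the scene. Friction and masses are not known exactly. Their poses are not given: they have to be found in the camera images.
- movement_centre (a point): Centre of the loose watch movement: a disc 36 mm in diameter and 9 mm high in a grey plastic ring, 35 g, lying flat at the start on the green mat, whose top is 2.7 mm above the bench. The point is half-way up, 4.5 mm above its underside. z is its upright axis.
- stage (a point): Middle of the stage plate's top face, 58 mm above the bench when seated; carrier's axes. The aluminium plate is 56 mm (x) by 50 mm (y). Four stop pins, 6 mm thick, 7 mm high, stand at x = +-19.7, y = +-13.8 mm from here, 3 mm clear of a centred movement. Fingers that hold the movement across its y sides pass between the pins (33 mm free in x).
- handle (a point): Middle of the pinch handle, above the ball, 76 mm above the bench when seated; carrier's axes. Outer face of the fixed dark thumb plate: y = -20 mm from here. Outer face of the latch's steel tab: y = +34 mm at rest, +20 mm fully pulled. Both are 28 mm wide (x) and 26 mm high, centred on this height; the latch's slide below them has its top 15 mm under this point.
- carrier: Loose carrier, 0.2 to 0.4 kg, centre of mass near below the handle: dark 37 x 35 mm coupler housing whose socket sits over the ball, a tongue along +x (112 mm) with the stage plate, and the spring latch. Origin: the socket's centre, 40 mm above the bench when seated. z up. The tongue's end lies in the mount's forked rest; the carrier lifts straight up.
- latch (a joint): Travel of the spring latch in m: 0 at rest, its fork under the ball so that the carrier cannot come off; 0.014 fully pulled (tab moved to the carrier's -y, towards the thumb plate); ball free from about 0.011. The spring pushes back with 5 N at rest, 10 N fully pulled, and shuts the latch when released.
- mount: Mount fixed to the bench: grey base 150 x 52 x 8 mm, ball 20 mm in diameter with its centre 40 mm above the bench on a 9 mm neck, and a forked rest for the tongue 104 mm along +x. Origin on the bench below the ball; x points from the ball to the rest.
- loupe: Bystander: black and brass eye loupe, 35 mm wide, 30 mm high. Origin at the centre of its underside.
- tin: Bystander: round cream tin, 59 mm wide, 24 mm high. Origin at the centre of its underside.
- die_block: Bystander: dark steel block, 18 x 40 x 8 mm. Origin at the centre of its underside.
- movement: The same watch movement, with its origin at the centre of its underside.
Not all that is in view belongs to the job. Of the things that look like the movement, take the one that is nearest to the robot's base at the start.

How it is judged (in metres and radians):
On the way, in this order (a step that is already met when the one before it is completed fails the run):
1. the movement lies flat on the stage between the stops, let go, the carrier still seated (z of movement_centre in the frame of stage between 0.002 and 0.0075 m and distance between movement_centre and stage below 0.011 m and angle between the z axis of movement_centre and the z axis of stage, either way round below 0.12 rad and contact force between the fingers and movement below 0.05 N and distance between carrier and mount below 0.046 m), for 0.2 s.
2. the latch is pulled aside while the carrier still sits on its ball (value of joint latch above 0.011 m and distance between carrier and mount below 0.046 m), for 0.1 s.
3. the carrier is lifted clear of the ball with the movement aboard (z of movement_centre in the frame of stage between 0.002 and 0.0075 m and distance between movement_centre and stage below 0.011 m and angle between the z axis of movement_centre and the z axis of stage, either way round below 0.12 rad and height (world z) of carrier above 0.08 m), for 0.1 s.
At the end, for the whole second after the job is handed in: The robot still holds the carrier in its fingers (contact over 3 N), 90 to 200 mm above its seat, level within 0.25 rad, still, off the mount, with the movement lying flat on the stage between the stops (centre within about 9 mm of the middle) and not touched by the fingers (z of movement_centre in the frame of stage between 0.002 and 0.0075 m and distance between movement_centre and stage below 0.011 m and angle between the z axis of movement_centre and the z axis of stage, either way round below 0.12 rad and height (world z) of carrier between 0.13 and 0.24 m and angle between carrier's own z axis and vertical below 0.25 rad and contact force between the fingers and carrier above 3 N and contact force between carrier and mount below 0.05 N and linear speed of carrier below 0.03 m/s and contact force between the fingers and movement below 0.05 N); the arm keeps its last pose, push and grip.
It fails at once if the loupe is pushed more than 30 mm (distance of loupe from where it was at the start of the episode above 0.03 m).
It fails at once if the tin is pushed more than 30 mm (distance of tin from where it was at the start of the episode above 0.03 m).
It fails at once if the steel block is pushed more than 30 mm (distance of die_block from where it was at the start of the episode above 0.03 m).
It also fails if it takes over 51 s, if anything falls off the work surface, if the arm or the gripper's body presses on something with over 40 N, if the wrist force passes 120 N, or if a joint passes its speed limit or range.

## Working session

There is one attempt and no reset: what is moved stays moved. The work goes in short steps, Python scripts to look and compute and a tool call to move; the robot and the scene stay as the last step left them, time stands still between calls to the robot, and variables do not carry over. Pictures are saved under pics/ and viewed, at most 10 in all, crops included, and the job is handed in when it is done.

Besides the shell and the picture viewer there is one more tool, called after "Request:" as name(argument=value, ...), one argument or row to a line, values as JSON. step_arm: Moves the arm, as the interface text tells. Its arguments: {"type":"object","properties":{"targets":{"type":"array","items":{"type":"object","properties":{"angular":{"type":"array","items":{"type":"number","minimum":-1,"maximum":1}},"dp":{"type":"array","items":{"type":"number","minimum":-1,"maximum":1}},"fingers":{"type":"number"}}}},"newtons":{"type":"number"}},"required":["targets"]}

```bash
mkdir -p pics; cat > h.py <<'E'
import numpy as np, cv2
from bench import *
def ray(cam,px,P=None):
    P=P or camera_params(cam); f=192/np.tan(np.radians(P['vfov']/2))
    x=(px[0]-P['cx'])/f; y=(px[1]-P['cy'])/f
    if cam=='wrist':
        r=np.hypot(x,y); d=np.array([np.sin(r)*x/r,np.sin(r)*y/r,np.cos(r)]) if r>0 else np.array([0,0,1.])
    else: d=np.array([x,y,1.])
    R=np.array(P['R']);t=np.array(P['t'])
    return -R.T@t, R.T@d
def onz(cam,px,z,P=None):
    o,d=ray(cam,px,P); return o+d*(z-o[2])/d[2]
def proj(cam,X,P=None):
    P=P or camera_params(cam); f=192/np.tan(np.radians(P['vfov']/2))
    c=np.array(P['R'])@np.array(X,float)+np.array(P['t'])
    if cam=='wrist':
        s=np.hypot(c[0],c[1]); k=np.arctan2(s,c[2])/s
    else: k=1/c[2]
    return c[:2]*k*f+[P['cx'],P['cy']]
E
python3 - <<'E'
from h import *
ims=[snapshot('top'),snapshot('scene')]
for c in ('top','scene'):
    for l,z in (('movement_centre',7.2),('stage',58),('handle',76),('carrier',40),('mount',0),('loupe',0),('tin',0),('die_block',0)):
        for d in pinpoint(c,l)[:4]:
            print(c,l,np.round(d['at']),round(d['conf'],2),np.round(onz(c,d['at'],z)))
cv2.imwrite('pics/a.png',ims[0]);cv2.imwrite('pics/b.png',ims[1])
s=sense();print(s['time'],s['tcp_rot'],s['finger_gap'])
E
```

```text
top movement_centre [190. 185.] 0.7 [529. 184.   7.]
top movement_centre [192. 215.] 0.62 [440. 173.   7.]
top movement_centre [167. 200.] 0.43 [483. 247.   7.]
top stage [344. 197.] 0.59 [ 486. -253.   58.]
top handle [348. 176.] 0.8 [ 540. -260.   76.]
top handle [336. 180.] 0.31 [ 530. -227.   76.]
top carrier [192. 215.] 0.27 [437. 167.  40.]
top mount [335. 180.] 0.75 [ 545. -244.    0.]
top mount [190. 216.] 0.29 [439. 180.   0.]
top loupe [235. 232.] 0.41 [395.  50.   0.]
top loupe [343. 176.] 0.18 [ 559. -267.    0.]
top tin [233. 192.] 0.75 [511.  57.   0.]
top die_block [262. 222.] 0.61 [421. -27.   0.]
scene movement_centre [197. 254.] 0.67 [519. 198.   7.]
scene movement_centre [238. 263.] 0.52 [429. 171.   7.]
scene movement_centre [198. 281.] 0.47 [474. 254.   7.]
scene stage [308. 142.] 0.89 [ 476. -238.   58.]
scene handle [286. 131.] 0.59 [ 538. -229.   76.]
scene carrier [287. 136.] 0.9 [ 545. -253.   40.]
scene mount [286. 148.] 0.6 [ 546. -250.    0.]
scene mount [291. 128.] 0.6 [ 581. -346.    0.]
scene loupe [238. 225.] 0.73 [496.  71.   0.]
scene loupe [279. 241.] 0.53 [390.  64.  -0.]
scene tin [240. 221.] 0.59 [500.  58.   0.]
scene tin [312. 139.] 0.34 [ 504. -331.    0.]
scene die_block [290. 209.] 0.47 [418. -41.   0.]
0.9 [1.79998706e+02 7.28590054e-04 1.67157469e+01] 85.26455830386075
```

View pics/a.png

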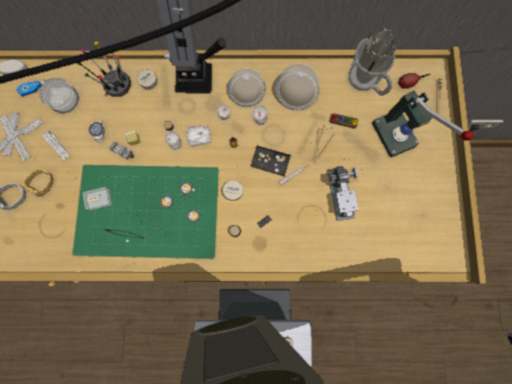

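View pics/b.png

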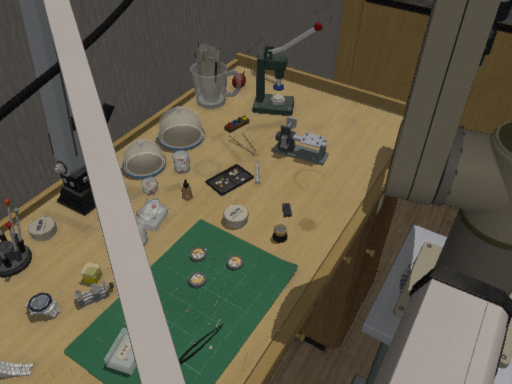

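The top view shows three movement look-alikes on the mat, at (186,188), (167,201) and (194,216). The one nearest the base is (194,216), at about (440,173). The carrier is at (342,195), with its tongue pointing to world −x. The loupe is at (235,231), the tin at (233,190) and the block at (264,221). I'll look at the carrier on the way over to the movement.

```bash
cat >> h.py <<'E'
from scipy.spatial.transform import Rotation as Ro
def Rt(e): return Ro.from_euler('xyz',e,degrees=True)
def go(p,yaw=None,s=None,base=None):
    s=s or sense(); e=s['tcp_rot']; R=Rt(e)
    p0=np.array(s['tool_pos'])
    d=R.inv().apply(np.array(p)-p0)/200
    a=np.zeros(3)
    if yaw is not None: a=(R.inv()*Rt([180,0,yaw])).as_rotvec(degrees=True)/180
    print('dp',np.round(d,4),'ang',np.round(a,4),'rows',np.linalg.norm(d)*200/62.5,np.linalg.norm(a)*180/10.7)
E
python3 - <<'E'
from h import *
P=camera_params('wrist');R=np.array(P['R']);c=-R.T@np.array(P['t']);s=sense()
T=Rt(s['tcp_rot']);print('cam in tool',T.inv().apply(c-s['tool_pos']),'cam axes in tool\n',np.round((R@T.as_matrix()),3),P['vfov'])
go([330,-420,260]); go([480,-250,260])
E
```

```text
cam in tool [ 8.42714948e+01 -4.61360191e-02 -1.42555407e+02] cam axes in tool
 [[ 0.001  1.     0.   ]
 [-0.945  0.001 -0.327]
 [-0.327 -0.     0.945]] 65.70646984690485
dp [ 0.9761 -0.5142 -0.1434] ang [0. 0. 0.] rows 3.5602626482635493 0.0
dp [ 1.9389 -1.1126 -0.1435] ang [0. 0. 0.] rows 7.168184515315213 0.0
```

Request:
step_arm(
  targets=[
    {"dp": [0.24,-0.14,-0.05],"fingers": 0},
    {"dp": [0.48,-0.28,-0.1],"fingers": 0},
    {"dp": [0.72,-0.42,-0.1],"fingers": 0},
    {"dp": [0.97,-0.55,-0.1],"fingers": 0},
    {"dp": [0.97,-0.55,-0.1],"fingers": 0},
    {"dp": [0.97,-0.55,-0.1],"fingers": 0},
    {"dp": [0.97,-0.55,-0.1],"fingers": 0},
    {"dp": [0.97,-0.55,-0.1],"fingers": 0},
  ],
)

```text
validation failed for argument at $.ta...
```

Request:
step_arm(
  targets=[
    {"dp": [0.24,-0.14,0],"fingers": 0},
    {"dp": [0.48,-0.28,0],"fingers": 0},
    {"dp": [0.72,-0.42,0],"fingers": 0},
    {"dp": [0.97,-0.55,0],"fingers": 0},
    {"dp": [0.97,-0.55,0],"fingers": 0},
    {"dp": [0.97,-0.55,0],"fingers": 0},
    {"dp": [0.97,-0.55,0],"fingers": 0},
    {"dp": [0.97,-0.55,0],"fingers": 0},
  ],
)

```text
validation failed for argument at $.ta...
```

```bash
python3 - <<'E'
from h import *
s=sense();P=camera_params('wrist');im=snapshot('wrist');print(s['time'],s['tool_pos'],s['tcp_rot'])
for l,z in (('stage',58),('handle',76),('carrier',40),('mount',0),('latch',60)):
    for d in pinpoint('wrist',l)[:3]:
        print(l,np.round(d['at'],1),round(d['conf'],2),np.round(onz('wrist',d['at'],z,P),1))
cv2.imwrite('pics/c.png',im)
import pickle;pickle.dump(P,open('Pc.pkl','wb'))
E
```

```text
0.9 [ 172.60530485 -574.65402727  231.31904879] [1.79998706e+02 7.28590054e-04 1.67157469e+01]Traceback (most recent call last):
  File "<stdin>", line 4, in <module>
ValueError: it knows: carrier, die_block, handle, loupe, mount, movement, movement_centre, stage, tin
```

The rows seem to need "angular" as well.

Request:
step_arm(
  targets=[
    {"angular": [0,0,0],"dp": [0.24,-0.14,-0.05],"fingers": 0},
    {"angular": [0,0,0],"dp": [0.48,-0.28,-0.1],"fingers": 0},
    {"angular": [0,0,0],"dp": [0.72,-0.42,-0.1],"fingers": 0},
    {"angular": [0,0,0],"dp": [0.97,-0.55,-0.1],"fingers": 0},
    {"angular": [0,0,0],"dp": [0.97,-0.55,-0.1],"fingers": 0},
    {"angular": [0,0,0],"dp": [0.97,-0.55,-0.1],"fingers": 0},
    {"angular": [0,0,0],"dp": [0.97,-0.55,-0.1],"fingers": 0},
    {"angular": [0,0,0],"dp": [0.97,-0.55,-0.1],"fingers": 0},
  ],
)

```text
time: 2.15
tool_pos: [325.9, -414.3, 251.2]
tcp_rot: [-180.0, 0.0, 16.6]
ft_force: [-0.6, -0.2, -0.2]
finger_gap: 85.3
grip_force: 0.0
```

Request:
step_arm(
  targets=[
    {"angular": [0,0,0],"dp": [0.24,-0.14,0],"fingers": 0},
    {"angular": [0,0,0],"dp": [0.48,-0.28,0],"fingers": 0},
    {"angular": [0,0,0],"dp": [0.72,-0.42,0],"fingers": 0},
    {"angular": [0,0,0],"dp": [0.97,-0.55,0],"fingers": 0},
    {"angular": [0,0,0],"dp": [0.97,-0.55,0],"fingers": 0},
    {"angular": [0,0,0],"dp": [0.97,-0.55,0],"fingers": 0},
    {"angular": [0,0,0],"dp": [0.97,-0.55,0],"fingers": 0},
    {"angular": [0,0,0],"dp": [0.97,-0.55,0],"fingers": 0},
  ],
)

```text
time: 3.15
tool_pos: [480.2, -253.4, 251.3]
tcp_rot: [180.0, 0.0, 16.6]
ft_force: [-0.6, 0.9, 0.5]
finger_gap: 85.3
grip_force: 0.0
```

```bash
python3 - <<'E'
from h import *
s=sense();P=camera_params('wrist');im=snapshot('wrist');print(s['time'],s['tool_pos'],s['tcp_rot'])
for l,z in (('stage',58),('handle',76),('carrier',40),('mount',0)):
    for d in pinpoint('wrist',l)[:3]:
        print(l,np.round(d['at'],1),round(d['conf'],2),np.round(onz('wrist',d['at'],z,P),1))
cv2.imwrite('pics/c.png',im)
import pickle;pickle.dump(P,open('Pc.pkl','wb'))
E
```

```text
3.15 [ 480.21741686 -253.43649497  251.32656556] [1.79993021e+02 2.35488745e-03 1.65993342e+01]
stage [256.2 170.5] 0.61 [ 472.7 -256.8   58. ]
handle [267.9 108.7] 0.88 [ 546.3 -247.6   76. ]
carrier [268.3 107.8] 0.78 [ 545.8 -249.8   40. ]
mount [268.3 107.6] 0.74 [ 544.3 -252.1    0. ]
```

View pics/c.png

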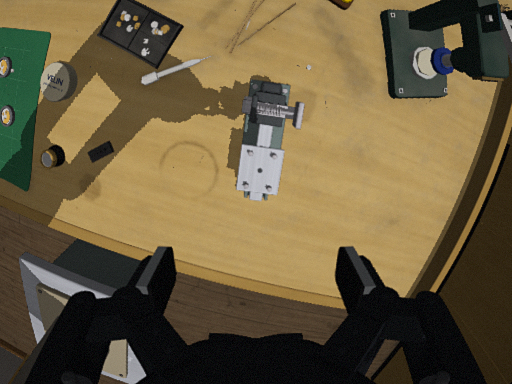

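The carrier is at (262,140). Its dark thumb plate is on the left (245,105), the steel tab on the right (300,113), and the tongue and stage point down the image (260,170). That puts the carrier's yaw at about −173°, so tool yaw 7 suits every grasp. Next I'll go to the movement.

Request:
step_arm(
  targets=[
    {"angular": [0,0,0.0133],"dp": [0.06,-0.24,0],"fingers": 0},
    {"angular": [0,0,0.0267],"dp": [0.12,-0.48,0],"fingers": 0},
    {"angular": [0,0,0.04],"dp": [0.18,-0.72,0],"fingers": 0},
    {"angular": [0,0,0.0533],"dp": [0.24,-0.97,0],"fingers": 0},
    {"angular": [0,0,0.0533],"dp": [0.24,-0.97,0],"fingers": 0},
    {"angular": [0,0,0.0533],"dp": [0.24,-0.97,0],"fingers": 0},
    {"angular": [0,0,0.0533],"dp": [0.24,-0.97,0],"fingers": 0},
    {"angular": [0,0,0.0533],"dp": [0.24,-0.97,0],"fingers": 0},
  ],
)

```text
time: 4.4
tool_pos: [471.1, -53.7, 251.2]
tcp_rot: [180.0, 0.0, 7.0]
ft_force: [-0.2, 0.2, 0.3]
finger_gap: 85.5
grip_force: 0.0
```

Request:
step_arm(
  targets=[
    {"angular": [0,0,0],"dp": [-0.01,-0.24,0.06],"fingers": 0.2},
    {"angular": [0,0,0],"dp": [-0.02,-0.48,0.12],"fingers": 0.2},
    {"angular": [0,0,0],"dp": [-0.02,-0.72,0.2],"fingers": 0.2},
    {"angular": [0,0,0],"dp": [-0.03,-0.98,0.3],"fingers": 0.3},
    {"angular": [0,0,0],"dp": [-0.03,-0.98,0.3],"fingers": 0.3},
    {"angular": [0,0,0],"dp": [-0.03,-0.98,0.3],"fingers": 0.3},
    {"angular": [0,0,0],"dp": [-0.03,-0.98,0.3],"fingers": 0.3},
    {"angular": [0,0,0],"dp": [-0.03,-0.98,0.3],"fingers": 0.3},
  ],
)

```text
time: 5.4
tool_pos: [441.5, 140.0, 191.8]
tcp_rot: [180.0, -0.1, 7.0]
ft_force: [0.5, -0.1, -0.8]
finger_gap: 60.0
grip_force: 0.0
```

```bash
python3 - <<'E'
from h import *
s=sense();P=camera_params('wrist');im=snapshot('wrist');print(s['time'],s['tool_pos'],s['tcp_rot'],s['finger_gap'])
for d in pinpoint('wrist','movement_centre'):
    X=onz('wrist',d['at'],7.2,P);print(np.round(d['at'],1),round(d['conf'],2),np.round(X,1),np.hypot(*X[:2]))
for d in masks_of('wrist','movement'):
    X=onz('wrist',d['at'],9,P);print(np.round(d['at'],1),round(d['conf'],2),np.round(X,1),d['pixels'].sum())
cv2.imwrite('pics/d.png',im)
E
```

```text
5.4 [441.49999181 140.03326987 191.83717089] [ 1.79997931e+02 -5.57647435e-02  7.01123567e+00] 59.96759450701749
[160.7 119.4] 0.92 [483.3 253.1   7.2] 545.5922230623659
[215.6  89. ] 0.67 [522.4 193.5   7.2] 557.1098260082584
[228.8 164.8] 0.66 [438.9 170.1   7.2] 470.7452058699528
[164.1 121.1] 0.88 [481.9 248.3   9. ] 768
[211.2  88.5] 0.66 [522.6 198.1   9. ] 838
[228.2 164.4] 0.57 [439.8 170.7   9. ] 773
```

View pics/d.png

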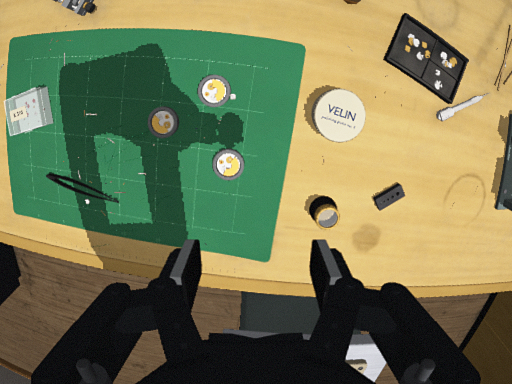

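The three look-alikes are at (163,122), (214,89) and (228,164). The nearest to the base is (228,164), at (439,170), 471 mm away against 546 and 557. I'll go above it and take the close crop there.

Request:
step_arm(
  targets=[
    {"angular": [0,0,0],"dp": [0.01,-0.155,0.2],"fingers": 0.3},
    {"angular": [0,0,0],"dp": [0.01,-0.155,0.4],"fingers": 0.3},
    {"angular": [0,0,0],"dp": [0.01,-0.155,0.6],"fingers": 0.3},
    {"angular": [0,0,0],"dp": [0.01,-0.155,0.6],"fingers": 0.3},
    {"angular": [0,0,0],"dp": [0.01,-0.155,0.6],"fingers": 0.3},
    {"angular": [0,0,0],"dp": [0.01,-0.155,0.6],"fingers": 0.3},
    {"angular": [0,0,0],"dp": [0.01,-0.155,0.6],"fingers": 0.3},
    {"angular": [0,0,0],"dp": [0.01,-0.155,0.6],"fingers": 0.3},
  ],
)

```text
time: 6.55
tool_pos: [439.5, 172.2, 72.1]
tcp_rot: [-180.0, -0.1, 7.1]
ft_force: [0.0, -0.3, 0.2]
finger_gap: 59.6
grip_force: 0.0
```

```bash
python3 - <<'E'
from h import *
s=sense();P=camera_params('wrist');im=snapshot('wrist');print(s['time'],s['tool_pos'],s['tcp_rot'],s['finger_gap'])
for d in pinpoint('wrist','movement_centre'):
    X=onz('wrist',d['at'],7.2,P);print(np.round(d['at'],1),round(d['conf'],2),np.round(X,1),np.hypot(*X[:2]))
for d in masks_of('wrist','movement'):
    y,x=np.nonzero(d['pixels']);(c,r,a)=cv2.minAreaRect(np.c_[x,y].astype(np.float32))
    X=onz('wrist',d['at'],9,P);print(np.round(d['at'],1),round(d['conf'],2),np.round(X,1),d['pixels'].sum(),c,r,onz('wrist',c,10,P))
print('tcp px',proj('wrist',[*s['tool_pos'][:2],10],P))
cv2.imwrite('pics/e.png',cv2.resize(im[90:290,130:380],None,fx=2.4,fy=2.4))
E
```

```text
6.55 [439.5133009  172.1868482   72.11065822] [-1.79986327e+02 -7.83131675e-02  7.12248120e+00] 59.572765402596715
[155.4 135.8] 0.96 [484.1 251.1   7.2] 545.3722425387484
[236.8  90.9] 0.88 [521.5 195.3   7.2] 556.8834291787073
[257.3 207. ] 0.7 [438.4 170.5   7.2] 470.43705202160726
[235.3  90.7] 0.94 [521.6 196.2   9. ] 2136 (236.5, 92.5) (51.0, 51.0) [520.42948822 195.16182279  10.        ]
[256.7 206.5] 0.85 [439.5 171.1   9. ] 1761 (257.0, 205.0) (46.0, 46.0) [441.15143289 171.10265443  10.        ]
[157.  139.6] 0.8 [481.8 249.2   9. ] 1868 (155.75001525878906, 139.75001525878906) (47.37614822387695, 48.08325958251953) [481.75642982 249.80155619  10.        ]
tcp px [255.27599718 206.85640999]
```

View pics/e.png

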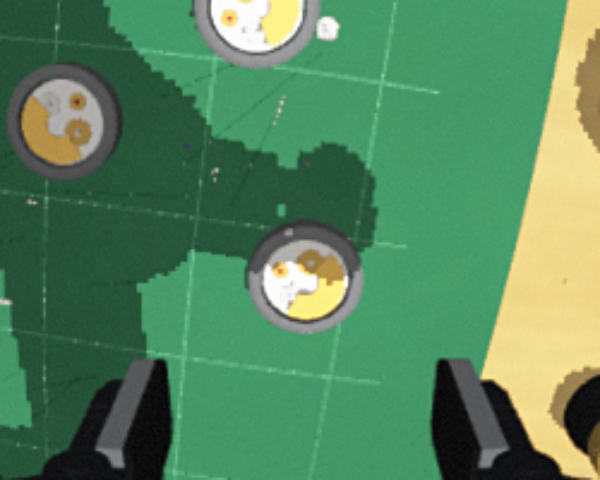

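The crop shows the wanted movement at (257,205), centred between the open fingers, with the look-alikes clear of them. I'll lower and grip.

Request:
step_arm(
  newtons=25,
  targets=[
    {"angular": [0,0,0],"dp": [0.005,0.006,0.12],"fingers": 0.3},
    {"angular": [0,0,0],"dp": [0.005,0.006,0.24],"fingers": 0.3},
    {"angular": [0,0,0],"dp": [0.005,0.006,0.31],"fingers": 0.3},
    {"angular": [0,0,0],"dp": [0.005,0.006,0.342],"fingers": 0.3},
    {"angular": [0,0,0],"dp": [0.005,0.006,0.342],"fingers": 0.3},
    {"angular": [0,0,0],"dp": [0.005,0.006,0.342],"fingers": 0.7},
    {"angular": [0,0,0],"dp": [0.005,0.006,0.342],"fingers": 0.7},
    {"angular": [0,0,0],"dp": [0.005,0.006,0.342],"fingers": 0.7},
  ],
)

```text
time: 7.7
tool_pos: [441.0, 171.2, 4.0]
tcp_rot: [-180.0, -0.1, 7.1]
ft_force: [-1.5, -1.4, 5.4]
finger_gap: 34.6
grip_force: 24.6
```

Request:
step_arm(
  targets=[
    {"angular": [0,0,0],"dp": [0,0,-0.1],"fingers": 0.7},
    {"angular": [0,0,0],"dp": [0,0,-0.3],"fingers": 0.7},
    {"angular": [0,0,0],"dp": [-0.01,0.15,-0.5],"fingers": 0.7},
    {"angular": [0,0,0],"dp": [-0.02,0.37,-0.6],"fingers": 0.7},
    {"angular": [0,0,0],"dp": [-0.03,0.6,-0.65],"fingers": 0.7},
    {"angular": [0,0,0],"dp": [-0.04,0.8,-0.65],"fingers": 0.7},
    {"angular": [0,0,0],"dp": [-0.04,0.98,-0.65],"fingers": 0.7},
    {"angular": [0,0,0],"dp": [-0.04,0.98,-0.65],"fingers": 0.7},
  ],
)

```text
time: 8.7
tool_pos: [456.7, -26.5, 133.2]
tcp_rot: [180.0, -0.0, 6.9]
ft_force: [-0.7, 0.2, -1.2]
finger_gap: 34.8
grip_force: 25.1
```

Request:
step_arm(
  targets=[
    {"angular": [0,0,0],"dp": [-0.02,0.2,0],"fingers": 0.7},
    {"angular": [0,0,0],"dp": [-0.03,0.42,0],"fingers": 0.7},
    {"angular": [0,0,0],"dp": [-0.04,0.64,0],"fingers": 0.7},
    {"angular": [0,0,0],"dp": [-0.05,0.84,0],"fingers": 0.7},
    {"angular": [0,0,0],"dp": [-0.05,0.98,0],"fingers": 0.7},
    {"angular": [0,0,0],"dp": [-0.05,0.98,0],"fingers": 0.7},
    {"angular": [0,0,0],"dp": [-0.05,0.98,0],"fingers": 0.7},
    {"angular": [0,0,0],"dp": [-0.05,0.98,0],"fingers": 0.7},
  ],
)

```text
time: 9.7
tool_pos: [470.9, -218.9, 132.8]
tcp_rot: [-180.0, 0.0, 7.2]
ft_force: [-0.1, -0.4, -0.2]
finger_gap: 34.3
grip_force: 25.2
```

```bash
python3 - <<'E'
from h import *
s=sense();P=camera_params('wrist');im=snapshot('wrist');print(s['time'],s['tool_pos'],s['tcp_rot'],s['finger_gap'],s['grip_force'])
for l,z in (('stage',58),('handle',76),('carrier',40),('mount',0),('movement_centre',s['tool_pos'][2]+4)):
    for d in pinpoint('wrist',l)[:3]:
        print(l,np.round(d['at'],1),round(d['conf'],2),np.round(onz('wrist',d['at'],z,P),1))
cv2.imwrite('pics/full_f.png',im)
cv2.imwrite('pics/f.png',cv2.resize(im[60:290,140:400],None,fx=2.5,fy=2.5))
import pickle;pickle.dump(P,open('Pf.pkl','wb'))
E
```

```text
9.7 [ 470.94801441 -218.93989845  132.81173314] [-1.79974690e+02  5.44076396e-03  7.19887962e+00] 34.266931701875386 25.197859704494476
stage [306.4 201.2] 0.65 [ 475.4 -259.1   58. ]
stage [251.  252.8] 0.53 [ 423.2 -221.3   58. ]
handle [310.9 110.1] 0.87 [ 546.9 -246.9   76. ]
handle [ 81.1 199.2] 0.22 [460.  -77.3  76. ]
carrier [305.6 107.8] 0.72 [ 546.6 -249.3   40. ]
movement_centre [255.7 253.9] 0.72 [ 470.4 -219.2  136.8]
```

View pics/f.png

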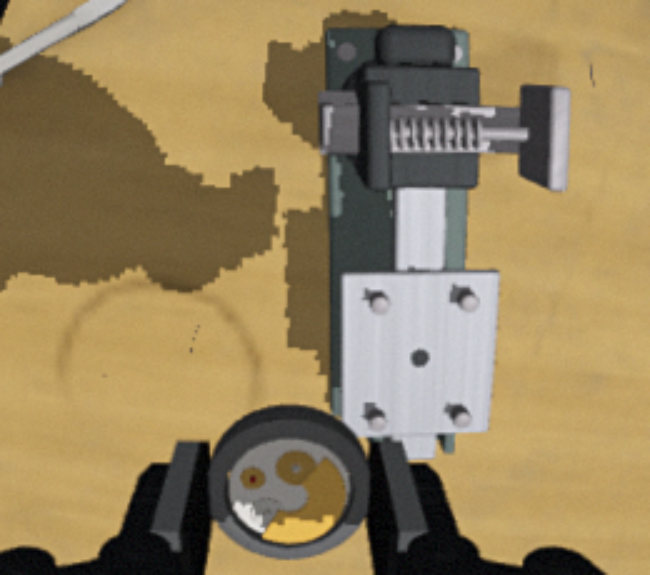

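The crop shows the movement in the fingers at (288,480), the stage with four pins around (419,358), the thumb plate at (375,130) and the tab at (550,135). Next I'll work out the stage pose from the pins and corners.

```bash
python3 - <<'E'
from h import *
import pickle;P=pickle.load(open('Pf.pkl','rb'))
u=lambda p:(140+p[0]/2.5,60+p[1]/2.5)
W=lambda p,z:onz('wrist',u(p),z,P)[:2]
def fit(px,z,loc):
    X=np.array([W(p,z) for p in px]);L=np.array(loc);c=X.mean(0);A=(X-c);B=L-L.mean(0)
    th=np.arctan2((B[:,0]*A[:,1]-B[:,1]*A[:,0]).sum(),(B*A).sum())
    R=np.array([[np.cos(th),-np.sin(th)],[np.sin(th),np.cos(th)]])
    print('origin',c-R@L.mean(0),'yaw',np.degrees(th),'res',np.round(A-B@R.T,1).tolist())
fit([(380,300),(471,299),(378,421),(463,417)],65,[(-19.7,-13.8),(-19.7,13.8),(19.7,-13.8),(19.7,13.8)])
fit([(343,275),(497,270),(490,430),(343,435)],58,[(-28,-25),(-28,25),(28,25),(28,-25)])
print('hole',W((419,358),58))
print('tab top corners',W((568,88),89),W((565,190),89),W((522,86),89),'thumb',W((362,70),89),W((366,188),89))
go([475,-259,100],None)
E
```

```text
origin [ 475.59151767 -260.41838263] yaw -171.31565586352102 res [[0.3, 0.2], [0.1, -0.1], [-0.4, -0.0], [-0.1, -0.0]]
origin [ 474.58517198 -260.61004391] yaw -170.67680397934294 res [[-0.5, -0.9], [-0.5, 1.0], [0.1, -0.1], [0.9, -0.0]]
hole [ 473.86437831 -260.43317372]
tab top corners [ 563.64827814 -279.93263375] [ 536.95482122 -284.18891504] [ 561.65572629 -267.34415442] thumb [ 558.65270126 -226.12138701] [ 529.20430029 -231.35428274]
dp [-0.0043  0.1964  0.165 ] ang [0. 0. 0.] rows 0.8208998973651389 0.0
```

Request:
step_arm(
  targets=[
    {"angular": [0,0,-0.01],"dp": [-0.004,0.1,0],"fingers": 0.7},
    {"angular": [0,0,-0.01],"dp": [-0.004,0.208,0.05],"fingers": 0.7},
    {"angular": [0,0,-0.01],"dp": [-0.004,0.208,0.12],"fingers": 0.7},
    {"angular": [0,0,-0.01],"dp": [-0.004,0.208,0.2],"fingers": 0.7},
    {"angular": [0,0,-0.01],"dp": [-0.004,0.208,0.275],"fingers": 0.7},
    {"angular": [0,0,-0.01],"dp": [-0.004,0.208,0.275],"fingers": 0.7},
    {"angular": [0,0,-0.01],"dp": [-0.004,0.208,0.275],"fingers": 0.7},
    {"angular": [0,0,-0.01],"dp": [-0.004,0.208,0.275],"fingers": 0.7},
  ],
)

```text
time: 11.0
tool_pos: [475.8, -261.9, 78.7]
tcp_rot: [179.9, -0.1, 8.9]
ft_force: [0.4, -0.3, -0.9]
finger_gap: 34.5
grip_force: 25.2
```

```bash
python3 - <<'E'
from h import *
s=sense();P=camera_params('wrist');im=snapshot('wrist');print(s['time'],s['tool_pos'],s['tcp_rot'],s['finger_gap'],s['grip_force'])
for l,z in (('stage',58),('handle',76),('movement_centre',s['tool_pos'][2]+3.2)):
    for d in pinpoint('wrist',l)[:3]:
        print(l,np.round(d['at'],1),round(d['conf'],2),np.round(onz('wrist',d['at'],z,P),1))
cv2.imwrite('pics/g.png',cv2.resize(im[100:300,150:370],None,fx=2.7,fy=2.7))
import pickle;pickle.dump(P,open('Pg.pkl','wb'))
a=np.radians(-171);R=np.array([[np.cos(a),-np.sin(a)],[np.sin(a),np.cos(a)]])
for q in [(-19.7,-13.8),(-19.7,13.8),(19.7,-13.8),(19.7,13.8)]:
    print('pin',q,np.round((proj('wrist',[*(R@q+[475.2,-260.5]),65],P)-[150,100])*2.7))
for q in [(-28,-25),(-28,25)]:
    print('cor',q,np.round((proj('wrist',[*(R@q+[475.2,-260.5]),58],P)-[150,100])*2.7))
E
```

```text
11.0 [ 475.81199756 -261.86343405   78.73665801] [ 1.79943397e+02 -6.20109073e-02  8.93224271e+00] 34.49864654388198 25.212683379650116
stage [249.2 230.8] 0.74 [ 476.2 -258.    58. ]
handle [251.5 116.7] 0.66 [ 546.1 -248.9   76. ]
handle [255.2 252.6] 0.55 [ 472.1 -262.4   76. ]
movement_centre [254. 254.] 0.73 [ 474.6 -261.3   81.9]
pin (-19.7, -13.8) [212. 291.]
pin (-19.7, 13.8) [343. 291.]
pin (19.7, -13.8) [219. 447.]
pin (19.7, 13.8) [338. 447.]
cor (-28, -25) [162. 243.]
cor (-28, 25) [393. 243.]
```

View pics/g.png

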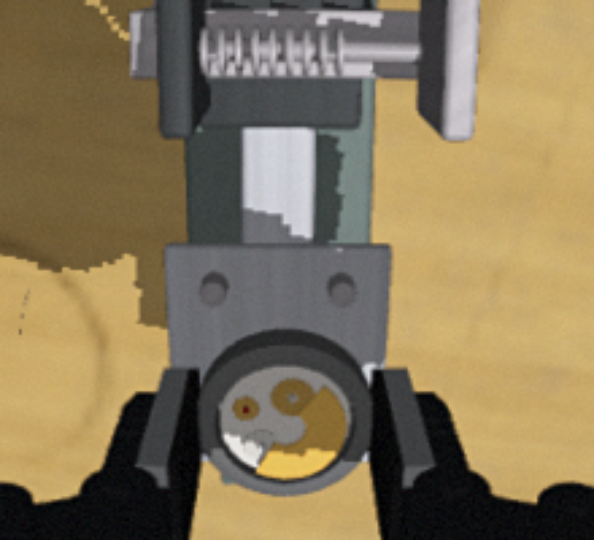

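The pins show at (214,289) and (342,289), within 2 crop px of prediction. The movement at (285,413) is centred to about 1 mm. Lowering now.

Request:
step_arm(
  targets=[
    {"angular": [0,0,0],"dp": [0.003,-0.004,0.02],"fingers": 0.7},
    {"angular": [0,0,0],"dp": [0.003,-0.004,0.04],"fingers": 0.7},
    {"angular": [0,0,0],"dp": [0.003,-0.004,0.06],"fingers": 0.7},
    {"angular": [0,0,0],"dp": [0.003,-0.004,0.075],"fingers": 0.7},
    {"angular": [0,0,0],"dp": [0.003,-0.004,0.085],"fingers": 0.7},
    {"angular": [0,0,0],"dp": [0.003,-0.004,0.085],"fingers": 0.7},
    {"angular": [0,0,0],"dp": [0.003,-0.004,0.085],"fingers": 0.7},
    {"angular": [0,0,0],"dp": [0.003,-0.004,0.085],"fingers": 0.7},
  ],
)

```text
time: 12.2
tool_pos: [475.8, -260.8, 61.1]
tcp_rot: [180.0, -0.0, 8.9]
ft_force: [-0.5, 0.4, -0.3]
finger_gap: 34.7
grip_force: 25.2
```

Request:
step_arm(
  targets=[
    {"angular": [0,0,0],"dp": [0,0,0.003],"fingers": 0.7},
    {"angular": [0,0,0],"dp": [0,0,0.007],"fingers": 0.7},
    {"angular": [0,0,0],"dp": [0,0,0.007],"fingers": 0.7},
    {"angular": [0,0,0],"dp": [0,0,0.007],"fingers": 0.55},
    {"angular": [0,0,0],"dp": [0,0,0.007],"fingers": 0.5},
    {"angular": [0,0,0],"dp": [0,0,0.007],"fingers": 0.45},
    {"angular": [0,0,0],"dp": [0,0,0.007],"fingers": 0.4},
    {"angular": [0,0,0],"dp": [0,0,0.007],"fingers": 0.35},
  ],
)

```text
time: 13.2
tool_pos: [475.7, -260.7, 59.5]
tcp_rot: [180.0, -0.0, 8.9]
ft_force: [0.1, 0.1, 0.1]
finger_gap: 55.5
grip_force: 0.0
```

Raise, check the placing, then move to the handle.

Request:
step_arm(
  targets=[
    {"angular": [0,0,0],"dp": [0,0,-0.05],"fingers": 0.3},
    {"angular": [0,0,0],"dp": [0,0,-0.15],"fingers": 0.2},
    {"angular": [0,0,0],"dp": [0,0,-0.3],"fingers": 0},
    {"angular": [0,0,0],"dp": [0,0,-0.4],"fingers": 0},
    {"angular": [0,0,0],"dp": [0,0,-0.4],"fingers": 0},
    {"angular": [0,0,0],"dp": [0,0,-0.4],"fingers": 0},
    {"angular": [0,0,0],"dp": [0,0,-0.4],"fingers": 0},
    {"angular": [0,0,0],"dp": [0,0,-0.4],"fingers": 0},
  ],
)

```text
time: 14.2
tool_pos: [475.2, -260.4, 138.5]
tcp_rot: [-179.9, 0.1, 8.9]
ft_force: [1.0, -0.8, -0.6]
finger_gap: 85.2
grip_force: 0.0
```

```bash
python3 - <<'E'
from h import *
s=sense();P=camera_params('wrist');im=snapshot('wrist');print(s['time'],s['tool_pos'],s['tcp_rot'],s['finger_gap'],s['grip_force'])
for l,z in (('stage',58),('handle',76),('carrier',40),('movement_centre',62.5)):
    for d in pinpoint('wrist',l)[:3]:
        print(l,np.round(d['at'],1),round(d['conf'],2),np.round(onz('wrist',d['at'],z,P),1))
cv2.imwrite('pics/h.png',cv2.resize(im[60:290,140:400],None,fx=2.5,fy=2.5))
import pickle;pickle.dump(P,open('Ph.pkl','wb'))
go([546,-248.5,s['tool_pos'][2]],9)
E
```

```text
14.2 [ 475.17391835 -260.38233182  138.46741007] [-1.79930268e+02  7.27311799e-02  8.92353460e+00] 85.24546400320236 0.0
handle [256.3 108.3] 0.89 [ 546.4 -249.8   76. ]
movement_centre [253.2 199.8] 0.6 [ 475.  -258.6   62.5]
dp [ 0.357  -0.0056  0.0041] ang [-0.0001  0.0001 -0.0004] rows 1.1425469534236512 0.00721533192339855
```

View pics/h.png

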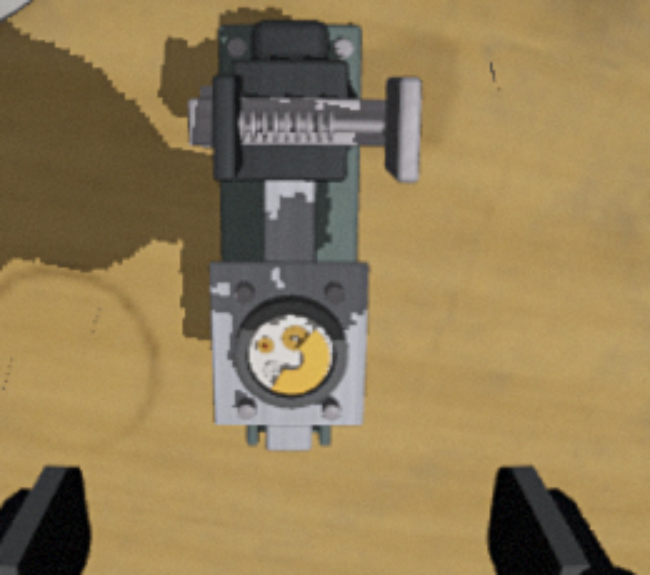

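The movement lies flat at (290,353), centred between the four pins, and the fingers are clear. Next I'll position over the handle, which is at about (546,−249), and lower.

Request:
step_arm(
  newtons=60,
  targets=[
    {"angular": [0,0,0],"dp": [0.18,-0.001,0],"fingers": 0},
    {"angular": [0,0,0],"dp": [0.355,-0.002,0],"fingers": 0},
    {"angular": [0,0,0],"dp": [0.355,-0.002,0.05],"fingers": 0},
    {"angular": [0,0,0],"dp": [0.355,-0.002,0.15],"fingers": 0},
    {"angular": [0,0,0],"dp": [0.355,-0.002,0.25],"fingers": 0},
    {"angular": [0,0,0],"dp": [0.355,-0.002,0.32],"fingers": 0},
    {"angular": [0,0,0],"dp": [0.355,-0.002,0.36],"fingers": 0},
    {"angular": [0,0,0],"dp": [0.355,-0.002,0.365],"fingers": 0},
  ],
)

```text
time: 15.45
tool_pos: [545.3, -249.2, 65.8]
tcp_rot: [-180.0, 0.0, 8.9]
ft_force: [-0.1, 0.4, -0.3]
finger_gap: 85.4
grip_force: 0.0
```

```bash
python3 - <<'E'
from h import *
s=sense();P=camera_params('wrist');im=snapshot('wrist');print(s['time'],s['tool_pos'],s['tcp_rot'],s['finger_gap'],s['ft_force'])
for l,z in (('stage',58),('handle',76),('movement_centre',62.5)):
    for d in pinpoint('wrist',l)[:2]:
        print(l,np.round(d['at'],1),round(d['conf'],2),np.round(onz('wrist',d['at'],z,P),1))
cv2.imwrite('pics/i.png',im[100:384,50:460])
E
```

```text
15.45 [ 545.31718378 -249.20389569   65.80201762] [-1.79960978e+02  4.67995352e-02  8.91524700e+00] 85.43255330372894 [-0.1133555   0.39916762 -0.25754303]
handle [253.4 258.1] 0.91 [ 545.8 -248.2   76. ]
movement_centre [253.8 334.2] 0.62 [ 474.1 -259.4   62.5]
```

View pics/i.png

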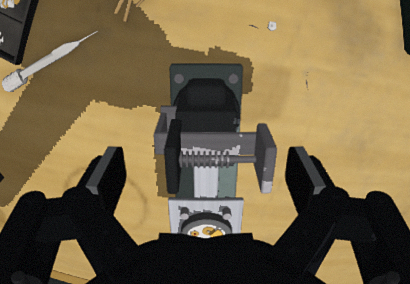

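The handle is between the open fingers, with the thumb plate at (173,160) and the tab at (265,160). Closing in steps with 60 N.

Request:
step_arm(
  newtons=60,
  targets=[
    {"angular": [0,0,0],"dp": [0,0,0],"fingers": 0.15},
    {"angular": [0,0,0],"dp": [0,0,0],"fingers": 0.25},
    {"angular": [0,0,0],"dp": [0,0,0],"fingers": 0.35},
    {"angular": [0,0,0],"dp": [0,0,0],"fingers": 0.42},
    {"angular": [0,0,0],"dp": [0,0,0],"fingers": 0.48},
    {"angular": [0,0,0],"dp": [0,0,0],"fingers": 0.55},
    {"angular": [0,0,0],"dp": [0,0,0],"fingers": 0.65},
    {"angular": [0,0,0],"dp": [0,0,0],"fingers": 0.65},
  ],
)

```text
time: 16.65
tool_pos: [546.8, -249.2, 69.2]
tcp_rot: [180.0, -0.1, 8.9]
ft_force: [-6.0, 4.7, 17.5]
finger_gap: 37.8
grip_force: 59.7
```

The gap is now 37.8 mm, so the latch is fully pulled. The fingers are pressing down about 17 N from the pads' forward swing, so I'll start the lift slowly to relieve that.

Request:
step_arm(
  targets=[
    {"angular": [0,0,0],"dp": [0,0,-0.005],"fingers": 0.65},
    {"angular": [0,0,0],"dp": [0,0,-0.01],"fingers": 0.65},
    {"angular": [0,0,0],"dp": [0,0,-0.015],"fingers": 0.65},
    {"angular": [0,0,0],"dp": [0,0,-0.02],"fingers": 0.65},
    {"angular": [0,0,0],"dp": [0,0,-0.025],"fingers": 0.65},
    {"angular": [0,0,0],"dp": [0,0,-0.03],"fingers": 0.65},
    {"angular": [0,0,0],"dp": [0,0,-0.035],"fingers": 0.65},
    {"angular": [0,0,0],"dp": [0,0,-0.04],"fingers": 0.65},
  ],
)

```text
time: 17.65
tool_pos: [545.7, -249.2, 74.5]
tcp_rot: [-180.0, 0.0, 8.9]
ft_force: [-0.0, -0.3, -4.0]
finger_gap: 37.8
grip_force: 60.3
```

About −4 N matches the carrier's weight and it is coming up freely. Continuing straight up.

Request:
step_arm(
  targets=[
    {"angular": [0,0,0],"dp": [0,0,-0.02],"fingers": 0.65},
    {"angular": [0,0,0],"dp": [0,0,-0.05],"fingers": 0.65},
    {"angular": [0,0,0],"dp": [0,0,-0.08],"fingers": 0.65},
    {"angular": [0,0,0],"dp": [0,0,-0.11],"fingers": 0.65},
    {"angular": [0,0,0],"dp": [0,0,-0.14],"fingers": 0.65},
    {"angular": [0,0,0],"dp": [0,0,-0.17],"fingers": 0.65},
    {"angular": [0,0,0],"dp": [0,0,-0.2],"fingers": 0.65},
    {"angular": [0,0,0],"dp": [0,0,-0.22],"fingers": 0.65},
  ],
)

```text
time: 18.65
tool_pos: [545.9, -249.4, 119.0]
tcp_rot: [180.0, -0.0, 8.9]
ft_force: [0.0, 0.4, -3.3]
finger_gap: 37.3
grip_force: 60.3
```

Request:
step_arm(
  targets=[
    {"angular": [0,0,0],"dp": [0,0,-0.03],"fingers": 0.65},
    {"angular": [0,0,0],"dp": [0,0,-0.08],"fingers": 0.65},
    {"angular": [0,0,0],"dp": [0,0,-0.14],"fingers": 0.65},
    {"angular": [0,0,0],"dp": [0,0,-0.2],"fingers": 0.65},
    {"angular": [0,0,0],"dp": [0,0,-0.26],"fingers": 0.65},
    {"angular": [0,0,0],"dp": [0,0,-0.31],"fingers": 0.65},
    {"angular": [0,0,0],"dp": [0,0,-0.34],"fingers": 0.65},
    {"angular": [0,0,0],"dp": [0,0,-0.35],"fingers": 0.65},
  ],
)

```text
time: 19.65
tool_pos: [545.9, -249.4, 188.9]
tcp_rot: [180.0, -0.0, 8.9]
ft_force: [-0.1, -0.4, -3.6]
finger_gap: 37.3
grip_force: 60.3
```

Request:
step_arm(
  targets=[
    {"angular": [0,0,0],"dp": [0,0,0],"fingers": 0.65},
    {"angular": [0,0,0],"dp": [0,0,0],"fingers": 0.65},
    {"angular": [0,0,0],"dp": [0,0,0],"fingers": 0.65},
    {"angular": [0,0,0],"dp": [0,0,0],"fingers": 0.65},
    {"angular": [0,0,0],"dp": [0,0,0],"fingers": 0.65},
    {"angular": [0,0,0],"dp": [0,0,0],"fingers": 0.65},
    {"angular": [0,0,0],"dp": [0,0,0],"fingers": 0.65},
    {"angular": [0,0,0],"dp": [0,0,0],"fingers": 0.65},
  ],
)

```text
time: 20.65
tool_pos: [545.8, -249.3, 188.5]
tcp_rot: [-180.0, 0.0, 8.9]
ft_force: [0.5, 0.1, -3.5]
finger_gap: 37.7
grip_force: 60.3
```

```bash
python3 - <<'E'
from h import *
s=sense();im=snapshot('wrist');sc=snapshot('scene');print(s['time'],s['tool_pos'],s['tcp_rot'],s['finger_gap'],s['ft_force'])
a=cv2.resize(im[180:384,130:380],(500,408));b=cv2.resize(sc[90:190,230:330],(300,300))
b=cv2.copyMakeBorder(b,0,108,0,0,cv2.BORDER_CONSTANT)
cv2.imwrite('pics/j.png',np.hstack([a,b]))
E
```

```text
20.65 [ 545.78179824 -249.31334431  188.48493673] [-1.79999623e+02  6.34003386e-04  8.92508647e+00] 37.67591805535584 [ 0.49471509  0.09784231 -3.52259219]
```

View pics/j.png

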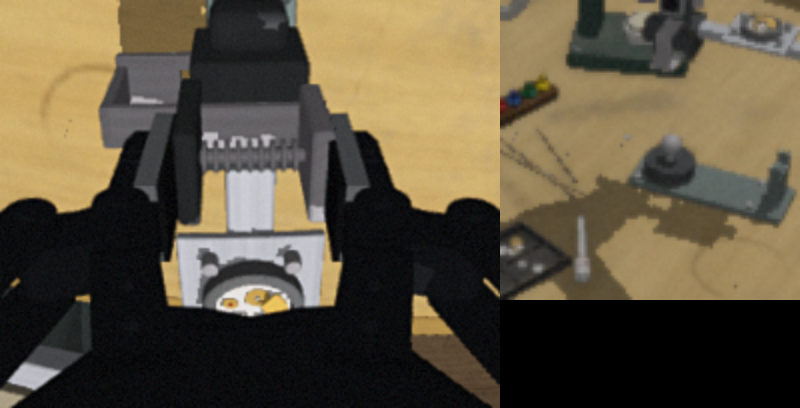

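The carrier is held level in the fingers with the movement still on the stage (252,290). In the scene view the mount's ball is bare at (672,145).

```bash
python3 -c "from bench import *;print(hand_in())"
```

```text
the job is handed in; nothing more can be done
None
```

The job is handed in: the movement lies centred on the stage, and the arm is holding the carrier level and still, about 12 cm above its seat. `hand_in()` returned no verdict, so I can't say how it was judged.

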